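# Do up the centrifuge rotor nut with the ratchet wrench

## Task

The ratchet wrench on the centrifuge's rotor nut is set to undo: gently flip its direction lever fully over to tighten (clockwise seen from above) and check by swinging the handle anticlockwise over most of its travel, which must now free-wheel. Then work the handle back and forth until the nut is home and finish with one firm, steady pull of about 10 newtons on the middle of the black grip, never more than 15. Leave the lever on tighten and do not disturb the things on the bench.

Things in the scene. Friction and masses are not known exactly. Their poses are not given: they have to be found in the camera images.
- centrifuge: White benchtop centrifuge, lid off, fixed, 300 x 340 x 170 mm high (its x, y, z); origin under its centre, z up, +x away from the robot at yaw 0. A 220 mm round bowl is open in its top; the nut's upright axis runs through the origin. Two 8 mm steel stop posts stand 43 mm over the deck, 117 mm from the axis, at the ends of the handle's swing; two lid lugs, 30 mm high, on the far edge.
- nut (a joint): Rotor nut, turned only by the wrench through an upright extension shaft; rad, grows as it tightens, clockwise from above; starts 1.2 to 1.8 short of home. Turning it takes 3 to 4 N at the grip. At 1.80 it is home and stops dead; past that the handle gives only springily as the shaft twists and the ratchet yields, about 0.25 rad of swing for 10 N. It stays where it is left.
- wrench (a joint): Swing q of the handle, rad, grows anticlockwise from above: 0 at the clockwise stop (it starts near it), 1.10 at the other. In the centrifuge's frame the handle points from the nut's axis along (-cos(0.55-q), sin(0.55-q)). Free-wheeling takes about 1 N at the grip; the ratchet clicks every 0.35 rad, so up to 0.35 rad of each stroke is lost before it bites. Stays where left.
- selector (a joint): Direction lever on the wrench's neck, rad: 0 undo (drives anticlockwise), 0.90 tighten (drives clockwise), halfway neither. Its tip points along the handle and leans 0.45 rad to the side towards which the handle then drives; swings clockwise from above as the value grows. Stays where left; needs 4 to 6 N at the tip and stops hard at both ends. Pushing it may carry the handle to its clockwise stop.
- grip (a point): Middle of the wrench's black grip, 155 mm from the nut's axis, 205 mm above the bench. The grip is a level bar, 80 mm long along the radius (121 to 201 mm from the axis), 18 mm wide and 18 mm high, with 26 mm of air under it; this frame's x axis points from the grip to the nut's axis, z up. A steel rod 12 mm thick joins grip and neck.
- selector_tip (a point): Near the end of the direction lever, 35 mm from its upright pivot, which is on the wrench's neck 30 mm from the nut's axis on the grip's side. The lever is a dark steel paddle 8 mm wide reaching 40 mm from its pivot, 219 to 237 mm above the bench; this point is at 230 mm. Its frame's x axis points from the tip to the pivot. Below lie the neck (30 mm wide, top at 217 mm) and the rod to the grip.
- head_top (a point): Centre of the top face of the wrench's round head (56 mm diameter), on the nut's axis, 218 mm above the bench.
- tube_rack: Bystander: white rack of capped tubes, 100 x 200 mm, 109 mm high, loose on the bench; origin under its centre.
- reagent_bottle: Bystander: amber jar, 64 mm diameter, 130 mm high, loose on the bench; origin under its centre.
- beaker: Bystander: glass beaker, 68 mm diameter, 85 mm high, loose on the bench; origin under its centre.
- shaft (a joint): Twist of the extension shaft, a torsion bar of 12 N m per rad between nut and wrench, in rad, positive when tightening: about 0.03 while the nut turns, 0.06 to 0.07 at 5 N, 0.12 to 0.14 at 10 N, 0.18 to 0.21 at 15 N on the middle of the grip once the nut is home; springs back to 0 when let go. A disc with a pale bar in the middle of the wrench head turns with the shaft's top.

How it is judged:
By the outcome, as a careful person would: the job done as asked, in the order asked, and still so for the second after the job is handed in, with the robot touching nothing.
It also fails if it takes over 72 s, if anything falls off the work surface, if the arm or the gripper's body presses on something with over 40 N, if the wrist force passes 120 N, or if a joint passes its speed limit or range.

## Robot

A 7-joint arm with a two-finger parallel gripper is mounted at the origin on the work surface. World frame = base frame: x ahead of the robot, y to its left, z up, the work surface at z = 0. Lengths are in m, angles in rad, forces in N, time in s.
With the tool pointing down it reaches from about 0.425 to 0.825 m from the base axis. Payload 3.6 kg.
Tool frame: the origin (TCP) lies where the fingers leave the gripper's body, on its centre line; the fingertips stand 73 mm ahead of it and the grasp point (between the pads) lies 54 mm ahead of it; x points along the fingers, y is the direction in which the jaws open and shut, and the axes are right-handed (so a half turn about x gives the same grasp; the last joint's range is limited). The gripper opens to 85 mm and grips with 20 to 120 N. Pads are 22 mm wide; open, the fingers measure 114 mm over their backs; the gripper's body (76 mm by 85 mm) begins 54 mm behind the grasp point. The pads swing forward as they close: fully open they stand 13 mm farther back than shut.
Start: joints at [-1.313, 0.615, -0.013, 1.423, 0.008, 1.103, -0.04], TCP at [0.182, 0.624, 0.304] pointing down, gripper open.
Joint ranges: [-3.12, 3.12], [-0.3, 2.06], [-1.34, 1.32], [0.26, 2.42], [-1.36, 4.5], [0.01, 1.98], [-2.84, 2.84]. Speed limits (rad/s): [2.79, 2.79, 3.14, 3.14, 3.14, 3.14, 3.14].

## Interface

Orientations are given as a unit quaternion [x, y, z, w].
In Python, from station import arm, snapshot, camera_info, ticket gives the robot as it stands. Calls block until the motion is done:
- arm.movep(position, orientation): joint-space move of the TCP to a pose.
- arm.line_to(position, velocity=0.15, ori=None): straight line of the TCP; ori=None keeps the orientation; velocity is the mean speed in m/s.
- arm.move_j(angles): joint-space move.
- arm.move_gripper(opening, effort=None): opening from 0.0 (shut) to 1.0 (fully open); effort is the grip in N (None keeps the last); returns when the fingers have stopped.
- arm.pause(seconds).
- arm.ik(position, orientation): joint angles nearest the present ones, or None.
- snapshot(name): name is "scene" or "top" or "wrist"; returns the picture (400x640x3 uint8, blue, green, red); there is no depth.
- camera_info(name): a dict with "fx", "fy", "cx", "cy" (pixels), "R" (3x3) and "t" (3): a world point X has camera coordinates R X + t; the wrist camera has in their place "T_tool_cam" (4x4, takes a point from camera to tool coordinates, whose origin is the TCP and whose axes are the tool frame's). Camera axes: x right, y down, z forward; pixel columns grow to the right and rows downward; lengths in m; the calibration is good to about 2 mm. A picture is of the moment at which its call begins: read the wrist's pose just before it. camera_info takes no time and is no camera call.
A pose or a line that the arm cannot do raises arm.MotionError and nothing moves.
- ticket.finish_job(): hands the job in, once; it reports no verdict.
Readings, each from a call of its own:
- arm.read_time(): time.
- arm.read_joint_positions(): joint angles.
- arm.read_dq(): joint speeds.
- arm.read_effort(): joint torques, N m.
- arm.read_tool_pos(): TCP position.
- arm.read_eef_rot(): TCP orientation.
- arm.read_ft_force(): force on the tool from outside, world axes, zero at the start.
- arm.read_wrist_torque(): the same for the moment, N m.
- arm.read_opening(): opening from 0.0 (shut) to 1.0 (fully open).
Only numpy, scipy, OpenCV 4.12 (cv2) and the standard library are available. Lean on these libraries where they do the work, as an engineer would, in place of code of your own. Each camera call takes 0.05 s, during which the arm holds its last target. There are 200 camera calls.

## Working session

There is one attempt and no reset: what is moved stays moved. The work goes in short steps, each a Python script; the robot and the scene stay as the last script left them, time stands still between calls to the robot, and variables do not carry over. Pictures are saved under pics/ and viewed, about 8 in all and at most 12, crops included, and the job is handed in when it is done.

```bash
ls; mkdir -p pics
python3 - <<'E'
from station import arm, snapshot, camera_info
import cv2, numpy as np
np.set_printoptions(precision=4,suppress=True)
for n in("scene","top"):
    cv2.imwrite(f"pics/{n}0.png",snapshot(n)); c=camera_info(n); print(n,c)
print(camera_info("wrist"))
print(arm.read_time(),arm.read_tool_pos(),arm.read_eef_rot(),arm.read_ft_force(),arm.read_opening())
E
```

```text
pics
scene {'fx': 516.9762428647075, 'fy': 516.9762428647075, 'cx': 324.2395630620251, 'cy': 209.8580760691648, 'R': array([[ 0.8174,  0.5761,  0.0019],
       [ 0.5112, -0.7237, -0.4637],
       [-0.2657,  0.38  , -0.886 ]]), 't': array([-0.4661, -0.2167,  1.9062])}
top {'fx': 406.8386510476184, 'fy': 406.8386510476184, 'cx': 315.9006392814699, 'cy': 199.1803168796511, 'R': array([[ 0.0139, -0.9999, -0.01  ],
       [-0.993 , -0.0126, -0.1173],
       [ 0.1172,  0.0115, -0.993 ]]), 't': array([0.0072, 0.5678, 1.2046])}
{'fx': 275.7842774681675, 'fy': 275.7842774681675, 'cx': 320.48313937265004, 'cy': 196.15195588942805, 'T_tool_cam': array([[-0.0009, -0.3035,  0.9528, -0.0701],
       [ 1.    ,  0.0009,  0.0012, -0.0013],
       [-0.0012,  0.9528,  0.3035, -0.0783],
       [ 0.    ,  0.    ,  0.    ,  1.    ]])}
0.1 [0.1818 0.6235 0.3028] [ 0.0991  0.7001 -0.1008  0.6999] [0.189  0.1223 0.3548] 1.0041731301285184
```

View pics/top0.png

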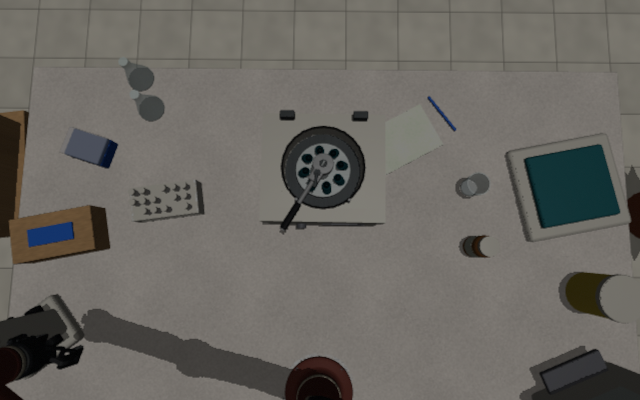

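View pics/scene0.png

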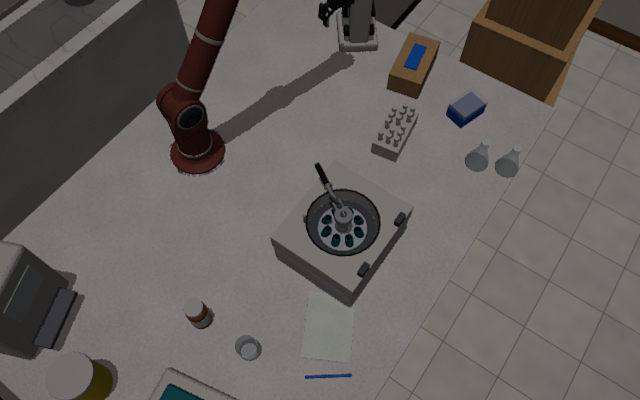

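Top view: wrench head at about (322,163), black grip running (281,230)–(300,204), lugs at (287,115) and (360,116), tube rack at (168,200), jar at (477,246), beaker at (468,187). The scene view agrees: head at (343,215), grip at (321,173). Next I'll measure the head and grip and move over them for a wrist look.

```bash
cat > h.py <<'E'
from station import arm, snapshot, camera_info, ticket
import cv2, numpy as np
from scipy.spatial.transform import Rotation as Rn
np.set_printoptions(precision=4,suppress=True)
def cam(name):
    c=camera_info(name)
    if name=="wrist":
        T=np.eye(4);T[:3,:3]=Rn.from_quat(arm.read_eef_rot()).as_matrix();T[:3,3]=arm.read_tool_pos()
        M=T@c["T_tool_cam"]; c["R"]=M[:3,:3].T; c["t"]=-c["R"]@M[:3,3]
    return c
def ray(c,uv,z):
    d=c["R"].T@np.array([(uv[0]-c["cx"])/c["fx"],(uv[1]-c["cy"])/c["fy"],1]); o=-c["R"].T@c["t"]
    return (o+d*(z-o[2])/d[2])[:2]
def proj(c,X):
    p=c["R"]@np.array(X)+c["t"]; return np.array([c["fx"]*p[0]/p[2]+c["cx"],c["fy"]*p[1]/p[2]+c["cy"]])
def down(yaw):
    "tool x down, jaws (tool y) along world heading yaw"
    y=np.array([np.cos(yaw),np.sin(yaw),0]); x=np.array([0,0,-1.]); 
    return Rn.from_matrix(np.c_[x,y,np.cross(x,y)]).as_quat()
E
python3 - <<'E'
from h import *
im=cv2.imread("pics/top0.png"); c=camera_info("top")
g=im.max(2); m=np.zeros_like(g); m[200:236,272:304]=(g[200:236,272:304]<45)
n,l,s,ce=cv2.connectedComponentsWithStats(m); k=1+s[1:,4].argmax(); print(s[k],ce[k])
print("grip",ray(c,ce[k],.21),"head",ray(c,(322,163),.218))
for p in [(287,115),(360,116)]: print("lug",ray(c,p,.2))
for p,z in [((168,190),.1),((468,187),.0),((465,246),.065)]: print(ray(c,p,z))
cv2.imwrite("pics/topc.png",cv2.resize(im[100:240,250:400],None,fx=5,fy=5,interpolation=cv2.INTER_CUBIC))
R=Rn.from_quat(arm.read_eef_rot()).as_matrix(); print(R)
h=ray(c,(322,163),.218)
for yaw in np.arange(-3,3.2,.5):
    q=arm.ik([h[0]-.1,h[1]+.03,.40],down(yaw)); print(round(yaw,2),q)
E
```

```text
[272 201  32  29 248] [289.9032 217.121 ]
grip [0.4991 0.0795] head [ 0.6413 -0.002 ]
lug [0.7758 0.094 ]
lug [ 0.775  -0.1028]
[0.5811 0.4427]
[ 0.616  -0.4597]
[ 0.4321 -0.4221]
[[-0.0007  0.2799  0.96  ]
 [-0.0023  0.96   -0.2799]
 [-1.     -0.0024  0.    ]]
-3.0 [-0.7629  0.5591  1.1368  1.6031 -0.5203  1.3178 -2.5499]
-2.5 [-0.7629  0.5591  1.1368  1.6031 -0.5203  1.3178 -2.0499]
-2.0 [-0.7629  0.5591  1.1368  1.6031 -0.5203  1.3178 -1.5499]
-1.5 [-0.6439  0.4645  0.8691  1.6002 -0.3688  1.25   -1.2092]
-1.0 [-0.5662  0.4297  0.7272  1.5981 -0.2984  1.2282 -0.783 ]
-0.5 [-0.5058  0.41    0.6251  1.5964 -0.2513  1.2168 -0.3324]
0.0 [-0.4414  0.3941  0.5216  1.5946 -0.2061  1.2081  0.1204]
0.5 [-0.3757  0.382   0.4195  1.5926 -0.1635  1.2019  0.5761]
1.0 [-0.3282  0.3754  0.3475  1.5912 -0.1344  1.1987  1.046 ]
1.5 [-0.276   0.3698  0.2695  1.5896 -0.1036  1.1963  1.5141]
2.0 [-0.224   0.366   0.1927  1.5879 -0.0738  1.1948  1.9834]
2.5 [-0.1005  0.3628  0.0124  1.5841 -0.0047  1.1948  2.4129]
3.0 [ 0.5872  0.5713 -1.147   1.5637  0.5292  1.3527  2.3828]
```

View pics/topc.png

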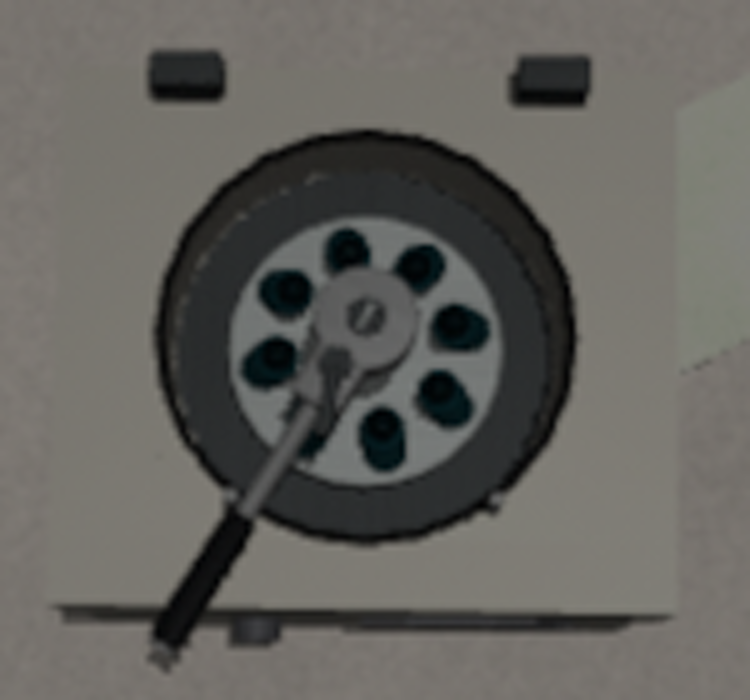

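Crop: head at (366,316) with its bar disc, lever pivot at (337,358), lever tip at (318,443) leaning anticlockwise (undo), grip (165,635)–(240,520), stop posts near (232,497) and (490,505). The centrifuge yaw is about 0 and q is about 0. Moving over the wrench for the wrist look.

Run:
```python
from h import *
a=.54; O=np.array([.641,-.004])
p=O+.085*np.array([-np.cos(a),np.sin(a)])
arm.movep([p[0],p[1],.40],down(np.pi/2-a)); arm.move_gripper(0.0,20)
print(arm.read_time(),arm.read_tool_pos(),arm.read_joint_positions(),arm.read_ft_force(),arm.read_opening())
c=cam("wrist"); im=snapshot("wrist"); cv2.imwrite("pics/w1.png",im)
np.savez("w1.npz",R=c["R"],t=c["t"],fx=c["fx"],fy=c["fy"],cx=c["cx"],cy=c["cy"])
T=camera_info("wrist")["T_tool_cam"]; 
for X in [.054,.073,.086]:
    q=np.linalg.inv(T)@[X,0,0,1]; print("tip at",X,c["fx"]*q[0]/q[2]+c["cx"],c["fy"]*q[1]/q[2]+c["cy"])
print("pred head",proj(c,[*O,.218]))
```

```text
3.375 [0.5681 0.0397 0.4   ] [-0.3161  0.4212  0.3218  1.516  -0.1378  1.2267  1.0568] [-0.8298  0.3735 -0.8582] 0.0009178778250359913
tip at 0.054 322.8620422023464 267.3434344082434
tip at 0.073 322.5608005215365 249.3525196130972
tip at 0.086 322.3911498004834 239.220549630734
pred head [321.4671 271.1591]
```

View pics/w1.png

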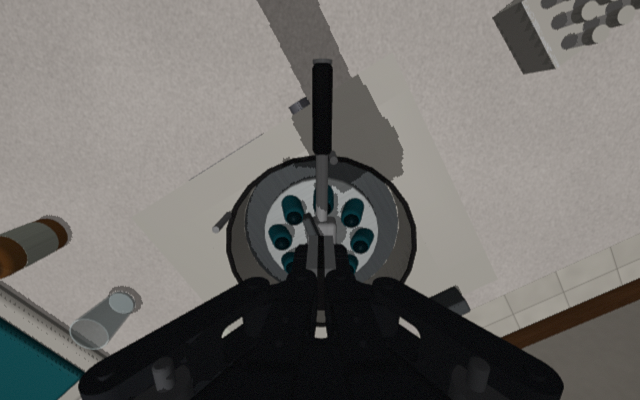

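Wrist view: the grip runs (322,62)–(321,153) and the rod goes down to (322,215). The lever tip is at about (306,214), left of the rod (anticlockwise side). The shut fingertips end near row 243 and hide the head.

Run:
```python
from h import *
c=dict(np.load("w1.npz")); ct=camera_info("top")
A=ray(c,(322,65),.205);B=ray(c,(321.5,153),.214); print("grip ends",A,B,np.linalg.norm(A-B))
u=(A-B)/np.linalg.norm(A-B); print("a",np.arctan2(u[1],-u[0]))
print("axis from grip: ",B-.121*u, A-.201*u)
print("axis from top:",ray(ct,(323.2,163.2),.218))
P=ray(c,(306,214),.237); print("levertip w",P,"top",ray(ct,(313.6,188.6),.237))
for O in [ray(ct,(323.2,163.2),.218),B-.121*u]:
    d=P-O; print("r,tang",d@u, u[0]*d[1]-u[1]*d[0])
print("expected r",30+40*np.cos(.45),"tang",40*np.sin(.45))
q=np.linalg.inv(camera_info("wrist")["T_tool_cam"])
for x in(.054,.063,.073):
    k=q@[x,0,-.011,1]; print(x,c["fy"]*k[1]/k[2]+c["cy"])
im=cv2.imread("pics/w1.png")
```

```text
grip ends [0.4703 0.0984] [0.535  0.0593] 0.07568856177349555
a 0.544043055494014
axis from grip:  [ 0.6385 -0.0034] [ 0.6422 -0.0056]
axis from top: [ 0.6408 -0.0052]
levertip w [0.5721 0.0207] top [0.5707 0.0186]
r,tang 0.07210840187371689 0.013422966513354666
r,tang 0.06925180492042965 0.013813832342061058
expected r 66.01788409410707 tang 17.39862136444921
0.054 248.1922285606997
0.063 240.04137614819595
0.073 232.03162226276817
```

```bash
cat >> h.py <<'E'
O=np.array([.640,-.005]); 
def pol(r,a,tang=0):
    u=np.array([-np.cos(a),np.sin(a)]); t=np.array([-u[1],u[0]])   # t: anticlockwise
    return O+r*u+tang*t, u, t
def ft(n=4): return np.mean([arm.read_ft_force() for _ in range(n)],0)
E
cat > flip.py <<'E'
from h import *
a=.545; r=.072
p,u,t=pol(r,a,.048); arm.line_to([*p,.33],.15,down(np.pi/2-a)); arm.line_to([*p,.292],.08)
arm.pause(.2); b=ft(8); print(arm.read_time(),"base",b, arm.read_tool_pos())
s=.048; log=[]; 
while s>-.006:
    s-=.002 if s>.040 else .001 if s>.012 else .0005
    p,_,_=pol(r,a,s); arm.line_to([*p,.292],.03); f=ft()-b; F=f@t
    log.append((s*1e3,F,f@u,f[2],arm.read_time()))
    if F>9 or np.linalg.norm(f)>14: break
print(np.array(log)); print(arm.read_tool_pos()[:2]@t-O@t)
np.save("base.npy",b)
E
python3 flip.py
```

```text
4.975 base [-0.1077  0.1111 -0.5862] [ 0.5539 -0.0088  0.2926]Traceback (most recent call last):
  File "flip.py", line 8, in <module>
    p,_,_=pol(r,a,s); arm.line_to([*p,.292],.03); f=ft()-b; F=f@t
                                                              ~^~
ValueError: matmul: Input operand 1 has a mismatch in its core dimension 0, with gufunc signature (n?,k),(k,m?)->(n?,m?) (size 2 is different from 3)
```

```bash
sed -i 's/F=f@t/F=f[:2]@t/; s/f@u/f[:2]@u/; s/^p,u,t=pol(r,a,.048).*/p,u,t=pol(r,a,.046)/' flip.py; python3 flip.py
```

```text
5.425 base [-0.3145 -0.2495  0.0169] [ 0.5546 -0.007   0.292 ]
[[46.      0.0084  0.2897 -1.4011  5.675 ]
 [44.     -0.002  -0.322  -1.199   5.925 ]
 [42.      0.0152 -0.1829  0.4104  6.175 ]
 [40.     -0.731   0.3838 -0.4847  6.425 ]
 [39.     -0.3934  0.0052  0.0895  6.675 ]
 [38.     -0.9845 -0.3541  0.3542  6.925 ]
 [37.     -0.07    0.0038  1.3392  7.175 ]
 [36.     -0.2801  0.069  -0.5205  7.425 ]
 [35.      0.4098 -0.1913  0.2973  7.675 ]
 [34.     -1.271  -0.6245 -0.0168  7.925 ]
 [33.     -0.7167  0.7721  0.4271  8.175 ]
 [32.     -0.5763 -0.3019 -0.7295  8.425 ]
 [31.     -0.5931 -0.0941  0.1144  8.675 ]
 [30.     -0.1988  0.0764  0.7318  8.925 ]
 [29.     -0.259  -0.0359  0.8527  9.175 ]
 [28.      1.4876  0.5294  0.0587  9.425 ]
 [27.      2.5557  2.4975 -0.2509  9.675 ]
 [26.      3.8637  2.7446  2.3975  9.925 ]
 [25.      3.9578  2.4948  1.8316 10.175 ]
 [24.      3.824   3.5641  2.2458 10.425 ]
 [23.      4.5796  4.5377  1.8549 10.675 ]
 [22.      4.371   5.6297  2.1365 10.925 ]
 [21.      4.8125  5.506   2.8399 11.175 ]
 [20.      4.6056  6.3702  3.4443 11.425 ]
 [19.
[... 1209 characters left out ...]
 2.6114  7.5367  3.2278 18.675 ]
 [ 1.      2.6182  6.3876  2.0162 18.925 ]
 [ 0.5     1.5767  6.6727  2.8597 19.175 ]
 [-0.      2.0302  5.9838  2.3357 19.425 ]
 [-0.5     2.8831  5.9013  1.5842 19.675 ]
 [-1.      2.949   5.5991  2.2884 19.925 ]
 [-1.5     2.3484  5.2874  2.6309 20.175 ]
 [-2.      3.5918  4.7501  1.45   20.425 ]
 [-2.5     3.3089  4.7128  1.5067 20.675 ]
 [-3.      3.132   5.2762  0.5952 20.925 ]
 [-3.5     1.8443  5.3713  1.395  21.175 ]
 [-4.      3.033   4.5246  0.9809 21.425 ]
 [-4.5     2.8773  4.4422  0.9839 21.675 ]
 [-5.      2.612   4.3405  0.3233 21.925 ]
 [-5.5     2.4555  4.8123  0.2204 22.175 ]
 [-6.      3.622   5.063  -0.2798 22.425 ]]
-0.006078052699509562
```

Run:
```python
from h import *
w=snapshot("wrist"); s=snapshot("top")
W=cv2.resize(w[140:290,240:400],(480,450),interpolation=cv2.INTER_CUBIC); S=cv2.resize(s[150:220,285:345],(386,450),interpolation=cv2.INTER_CUBIC)
cv2.imwrite("pics/c2.png",cv2.convertScaleAbs(np.hstack([W,S[:,:310]]),alpha=1.6))
```

```text
(no output)
```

View pics/c2.png

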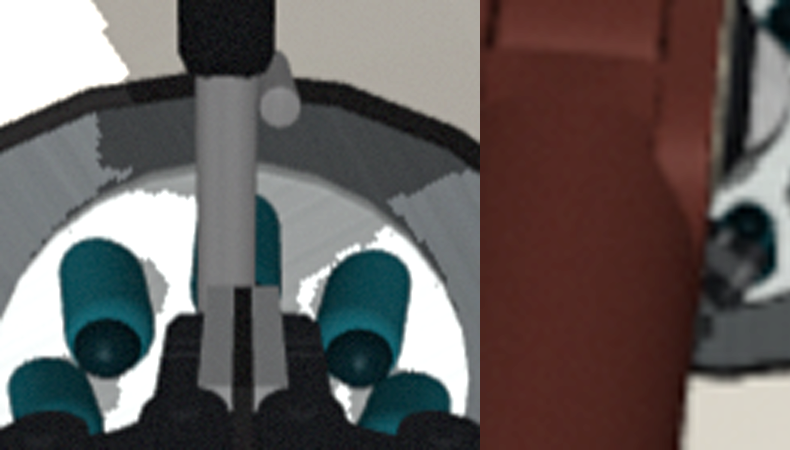

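The wrist crop shows the handle lying against the clockwise post (post at (280,105)), but the pads hide the lever. The large radial force suggests the pads met the lever's end rather than its side, so I'll back off and look.

Run:
```python
from h import *
a=.545
p,u,t=pol(.072,a,-.006); arm.line_to([*p,.325],.12)
p,u,t=pol(.125,a,0); arm.line_to([*p,.36],.12)
arm.pause(.1); c=cam("wrist"); w=snapshot("wrist")
np.savez("w2.npz",**{k:c[k] for k in("R","t","fx","fy","cx","cy")})
print(arm.read_time(),arm.read_tool_pos(),ft(8))
x0,y0=240,160
cv2.imwrite("pics/c3.png",cv2.convertScaleAbs(cv2.resize(w[y0:y0+120,x0:x0+160],None,fx=5,fy=5,interpolation=cv2.INTER_CUBIC),alpha=1.3))
for n,X in dict(axis=[*O,.218],piv=[*pol(.03,a)[0],.237],tip0=[*(pol(.03+.04*np.cos(.45),a,.04*np.sin(.45))[0]),.237],tip1=[*(pol(.03+.04*np.cos(.45),a,-.04*np.sin(.45))[0]),.237],mid=[*pol(.07,a)[0],.237]).items(): print(n,(proj(c,X)-[x0,y0])*5)
```

```text
23.7833 [0.5334 0.0594 0.3594] [ 0.0203 -0.6325 -0.2023]
axis [409.8659 856.4969]
piv [410.8229 800.9156]
tip0 [304.6201 620.4665]
tip1 [518.0489 620.5378]
mid [411.3966 599.4744]
```

View pics/c3.png

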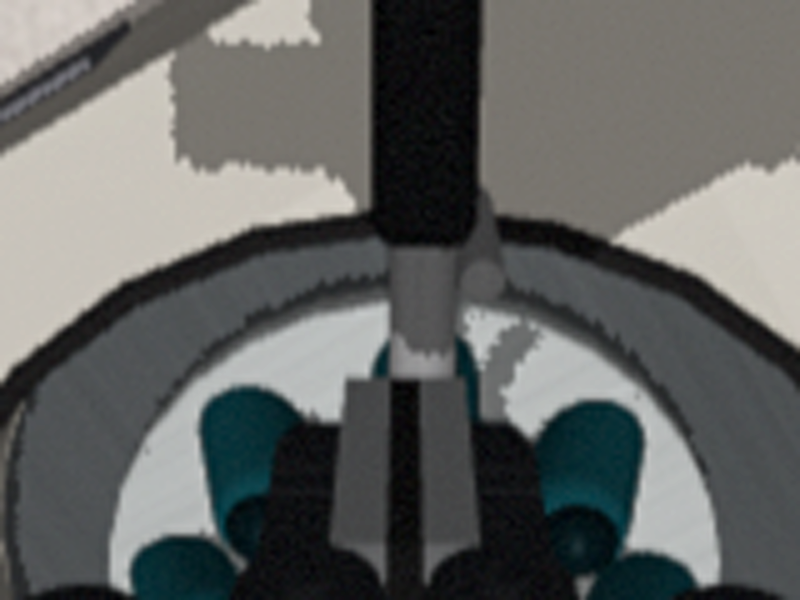

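The fingers still hide the lever (only grip, rod and post are visible). Moving inward over the head puts the camera outside the lever with a clear view.

Run:
```python
from h import *
a=.545
p,u,t=pol(.0,a,0); arm.line_to([*p,.40],.2)
arm.pause(.1); c=cam("wrist"); w=snapshot("wrist")
np.savez("w3.npz",**{k:c[k] for k in("R","t","fx","fy","cx","cy")})
print(arm.read_time(),arm.read_tool_pos(),ft(8))
x0,y0=260,60
cv2.imwrite("pics/c4.png",cv2.convertScaleAbs(cv2.resize(w[y0:y0+180,x0:x0+130],None,fx=3.3,fy=3.3,interpolation=cv2.INTER_CUBIC),alpha=1.3))
for n,X in dict(axis=[*O,.218],piv=[*pol(.03,a)[0],.237],tip0=[*(pol(.03+.04*np.cos(.45),a,.04*np.sin(.45))[0]),.237],tip1=[*(pol(.03+.04*np.cos(.45),a,-.04*np.sin(.45))[0]),.237],mid=[*pol(.07,a)[0],.237]).items(): print(n,(proj(c,X)-[x0,y0])*3.3)
```

```text
24.7417 [ 0.6393 -0.0039  0.3998] [ 0.0888  0.6194 -0.2583]
axis [201.4803 447.1281]
piv [202.0802 358.9774]
tip0 [132.4906 216.1216]
tip1 [272.6563 216.4949]
mid [202.6419 199.688 ]
```

View pics/c4.png

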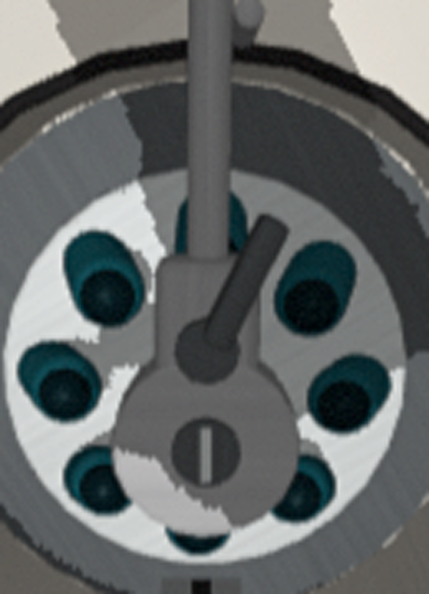

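The lever now points right of the rod: pivot at (207,350), end at (273,219), against a predicted tighten end of (272.7,216.5). Its lean is about 0.46–0.48 rad, so it is fully over. The handle rests near the clockwise post. Next is the free-wheel check at the grip.

```bash
cat >> h.py <<'E'
A0=.545; RG=.155; ZG=.256
def go(q,v=.09):
    p,u,t=pol(RG,A0-q); arm.line_to([*p,ZG],v,down(np.pi/2-A0+q)); return u,t
def frc(q,b,n=10):
    p,u,t=pol(RG,A0-q); f=ft(n)-b; return f[:2]@t,f[:2]@u,f[2]
E
cat > check.py <<'E'
from h import *
p,u,t=pol(RG,A0-.03); o=down(np.pi/2-A0+.03)
arm.line_to([*p,.345],.25,o); arm.move_gripper(.5); arm.line_to([*p,ZG],.1)
arm.pause(.1); b=ft(12); np.save("base.npy",b); print(arm.read_time(),"base",b,arm.read_opening())
arm.move_gripper(.34); print(arm.read_time(),arm.read_opening(),frc(.03,b))
for q in np.r_[np.arange(.1,1.03,.1),1.04]:
    go(q); f=frc(q,b); print(round(q,2),np.round(f,2),round(arm.read_time(),2))
    if abs(f[0])>6 or abs(f[1])>8: print("STOP"); break
w=snapshot("wrist"); cv2.imwrite("pics/w5.png",w[:260,160:480]*1)
E
python3 check.py
```

```text
27.175 base [ 0.0595 -0.1158  0.0829] 0.503649745904501
27.4583 0.3335631298723789 (np.float64(-0.2881704310541117), np.float64(0.16673632294017884), np.float64(-0.0551205595741379))
0.1 [-0.75  0.35 -0.5 ] 27.73
0.2 [-0.36 -0.56  0.87] 28.05
0.3 [-0.56  0.01  0.38] 28.38
0.4 [-1.    0.42  0.74] 28.7
0.5 [ 0.41 -0.48 -0.27] 29.02
0.6 [ 0.05 -0.78  0.19] 29.35
0.7 [-0.42 -0.28 -0.26] 29.68
0.8 [-0.11  0.91 -0.26] 30.0
0.9 [-0.67 -0.1   0.26] 30.32
1.0 [ 1.01  1.59 -0.05] 30.65
1.04 [ 0.01  0.24 -0.48] 30.9
```

View pics/w5.png

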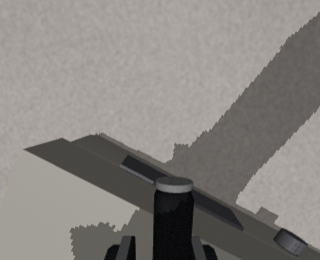

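The grip sits between the pads at (173,220) after a swing of about 1 rad, at about 0.5 N, so it free-wheels. Now the tightening strokes, watching the tangential force.

```bash
cat > stroke.py <<'E'
from h import *
import sys
b=np.load("base.npy"); q=1.04; home=False; up=0
for k in range(3):
    if k: 
        for q in np.r_[np.arange(.2,1.0,.2),1.04]: go(q,.12)
        print("back",round(arm.read_time(),2),np.round(frc(q,b),2))
    while q>.06:
        q-=.07 if not up else .03
        go(q,.07); f=frc(q,b,16); print(round(q,3),np.round(f,2),round(arm.read_time(),2))
        if f[0]>9 or abs(f[1])>8: home=True; break
        up=f[0]>5.3
    up=0
    if home or arm.read_time()>56: break
E
python3 stroke.py
```

```text
0.97 [ 0.48 -0.07  0.35] 31.26
0.9 [ 1.77 -0.52  0.28] 31.57
0.83 [ 1.52  0.42 -0.03] 31.88
0.76 [1.4  0.44 0.12] 32.18
0.69 [1.11 0.98 0.57] 32.49
0.62 [ 0.51  0.52 -0.96] 32.8
0.55 [2.14 0.68 0.17] 33.11
0.48 [1.81 0.48 0.26] 33.42
0.41 [1.26 0.72 0.08] 33.73
0.34 [ 1.81  1.19 -0.1 ] 34.03
0.27 [1.61 0.68 0.13] 34.34
0.2 [ 0.92  1.38 -1.48] 34.65
0.13 [ 1.43  0.52 -0.61] 34.96
0.06 [1.92 0.55 0.34] 35.27
back 37.28 [-0.78 -0.21 -0.61]
0.97 [-0.06 -0.1   0.35] 37.59
0.9 [ 0.14 -0.26  0.94] 37.9
0.83 [0.08 0.57 0.12] 38.21
0.76 [ 0.1  -0.38  0.2 ] 38.52
0.69 [1.12 0.37 1.06] 38.83
0.62 [ 0.69  0.55 -0.06] 39.13
0.55 [2.08 1.06 0.13] 39.44
0.48 [1.01 1.22 0.34] 39.75
0.41 [ 1.23  0.96 -0.28] 40.06
0.34 [0.81 0.99 0.08] 40.37
0.27 [3.94 1.28 0.29] 40.67
0.2 [5.73 1.04 0.75] 40.98
0.17 [5.8  0.25 0.99] 41.23
0.14 [7.36 0.2  0.94] 41.48
0.11 [ 8.21 -0.28  2.51] 41.73
0.08 [8.72 0.87 1.78] 41.98
0.05 [9.39 1.11 3.41] 42.23
```

Home was reached near q≈0.3 and the force then rose springily to 9.4 N, close to the clockwise stop. I'll go back a click and make the final pull mid-travel, clear of the post.

```bash
cat > pull.py <<'E'
from h import *
b=np.load("base.npy")
for q in (.12,.2,.3,.45,.6,.78): go(q,.09)
print("back",round(arm.read_time(),2),np.round(frc(q,b,16),2))
L=0
while q>.12:
    q-=.05 if L<2.6 else .025 if L<8.2 else .012
    go(q,.05); f=frc(q,b,24); L=f[0]; print(round(q,3),np.round(f,2),round(arm.read_time(),2))
    if L>9.7: break
for _ in range(5): arm.pause(.25); print("hold",np.round(frc(q,b,24),2),round(arm.read_time(),2))
E
python3 pull.py
```

```text
back 44.39 [-0.71 -0.17 -0.11]
0.73 [0.07 0.89 0.56] 44.7
0.68 [ 2.09 -1.58 -1.39] 45.01
0.63 [ 2.45 -1.4  -0.51] 45.32
0.58 [ 4.06 -0.73 -0.67] 45.62
0.555 [ 5.85 -1.27 -0.67] 45.88
0.53 [ 6.03 -1.22 -1.23] 46.12
0.505 [ 6.95 -1.7  -0.44] 46.38
0.48 [ 7.78 -0.8   0.28] 46.62
0.455 [ 8.12 -2.19  0.07] 46.88
0.43 [ 9.14 -1.63  0.41] 47.12
0.418 [ 8.47 -1.76  0.41] 47.38
0.406 [ 9.72 -2.22 -0.27] 47.62
hold [ 9.92 -1.64 -0.64] 47.88
hold [ 9.35 -1.01 -0.05] 48.12
hold [10.15 -2.74 -0.64] 48.38
hold [10.88 -1.62  0.59] 48.62
hold [ 9.62 -2.18 -0.45] 48.88
```

Run:
```python
from h import *
b=np.load("base.npy"); q=.406
for q in (.5,.6,.66,.70): go(q,.06)
print(np.round(frc(q,b,24),2)); 
arm.move_gripper(.5); p,u,t=pol(RG,A0-q); arm.line_to([*p,.345],.12)
arm.move_gripper(0)
p2=O+.0*u; arm.line_to([*p2,.40],.25)
arm.pause(.1); c=cam("wrist"); w=snapshot("wrist"); s=snapshot("top")
print(arm.read_time(),arm.read_tool_pos(),ft(8))
W=cv2.convertScaleAbs(cv2.resize(w[40:240,250:400],(450,600),interpolation=cv2.INTER_CUBIC),alpha=1.3)
S=cv2.resize(s,(350,219)); S=np.vstack([S,np.zeros((381,350,3),np.uint8)])
cv2.imwrite("pics/c6.png",np.hstack([W,S]))
for f,z in((s,1),):
    d=cv2.absdiff(cv2.imread("pics/top0.png"),s).max(2)
    for n,(x0,y0,x1,y1) in dict(rack=(125,172,208,225),jar=(455,230,500,262),beaker=(450,168,492,202)).items(): print(n,(d[y0:y1,x0:x1]>25).sum())
```

```text
[2.54 1.3  0.34]
52.9 [ 0.6391 -0.0053  0.4001] [ 0.9831 -0.2322 -0.46  ]
rack 0
jar 0
beaker 0
```

View pics/c6.png

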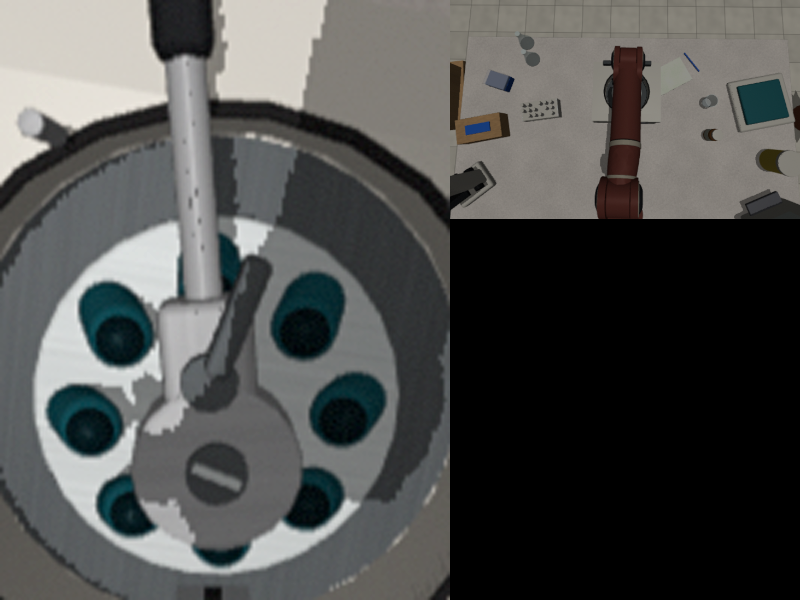

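Final view: the lever runs from pivot (209,380) to end (262,262), still leaning to the tighten side by about its full angle. The bar disc has turned about 1.25 rad clockwise in world terms, inside the 1.2–1.8 rad expected. The bystanders are unchanged, with 0 changed pixels. Handing in.

```bash
python3 -c "
from h import *
ticket.finish_job(); print(arm.read_time())"
```

```text
the job is handed in; nothing more can be done
the job is handed in; nothing more can be done
```

The job is done and handed in, shortly after 52.9 s on the robot's clock (limit 72 s). The handle, nut and lever all read as the task asks.

- **Lever:** I pushed it over to tighten. A wrist picture showed it leaning about 0.46 rad to the clockwise side, and the last picture still showed it there. My first push met the lever's end more than its side, with up to about 11 N on the tool. I saw no sharp force rise at its stop, so "fully over" rests on the pictures and the check swing.
- **Check swing:** The handle went anticlockwise by about 1.0 of its 1.1 rad with only about 0–1 N of resistance, so it free-wheels.
- **Tightening:** Two strokes brought the nut home. The second ended with the force rising springily to 9.4 N close to the clockwise stop, so I backed off and made the final pull mid-travel.
- **Final pull:** I held it for about 1.3 s at a mean of about 10.0 N on the middle of the grip. The highest noisy reading was 10.9 N, and nothing at the grip passed 15 N.
- **Last checks:**
  - The disc on the wrench head had turned about 1.25 rad clockwise by eye, which fits the nut being home.
  - The rack, jar and beaker showed no change in the top view.
  - The gripper was clear of everything.
- **Where a check disagreed:**
  - Resistance while the nut turned read only 1–2 N, below the 3–4 N stated, probably because I measured with the arm at rest between steps.
  - About 2.5 N was still on the grip when I opened the fingers to let go.

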